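Feed the die one pitch with the hand wheel

TASK

Bring the die under the dial gauge: with closed or open fingertips, push the hand wheel round clockwise (seen from above) by its upright handle through exactly one full turn and no further, so that the handle comes to rest in line with the index blade, where it started, then let go. Only push the handle, gently and without gripping it; do not push the carriage or the die by hand, and leave the other things on the bench where they are.

Things in the scene. Friction and masses are not known exactly. Their poses are not given: they have to be found in the camera images.
- feeder: grey die feeder fixed to the bench: a bed 440 x 120 x 30 mm along its own x, the hand wheel near one end, carriage and dial gauge (top 175 mm above the bench) at the other. Origin: on the hand wheel's vertical axis, at bench level; x points along the bed from wheel to carriage (bed from x = -130 to +310 mm).
- index (a point): tip of the index blade, an upright steel blade (22 mm long, pointing at the wheel's axis, 8 mm wide) on the bed just outside the wheel's rim, its middle 105 mm from the wheel's axis, its top (this point) 68 mm above the bench. It marks the direction in which the handle stands at the start and must stand at the end.
- hub (a point): centre of the hand wheel's hub, on its vertical axis, on the hub's top face 90 mm above the bench. The level aluminium wheel has three spokes and a round rim 16 mm thick, 166 mm across outside, rim top 86 mm above the bench. Nothing within 130 mm of the axis is higher than the hub except the handle.
- handle: upright black round handle, 22 mm in diameter (24 mm collar on its lowest 6 mm), 65 mm tall, spinning freely about its own axis on the rim at the end of a spoke, 75 mm from the wheel's axis; at the start beside the index blade. Origin: centre of its foot, 86 mm above the bench; top at 151 mm. Pushing it takes 2 to 4 N along the circle; the wheel stays where it is left.
- wheel (a joint): turn of the hand wheel, rad: 0 at the start, growing clockwise seen from above; 6.283 is one full turn. It can be turned on beyond one turn and also backwards; there is no stop or click.
- carriage: steel carriage 115 x 108 x 20 mm that slides along the feeder's x, top 54 mm above the bench, geared to the wheel: it moves 24 mm away from the wheel per full clockwise turn. Origin: centre of its underside, 200 mm from the wheel's axis at the start.
- nest (a point): centre of the carriage's top face, where the die rests between four short pins.
- die: loose round steel die, 70 mm in diameter, 22 mm thick, about 0.6 kg, resting on the carriage and carried by it. Origin: centre of its underside.
- plate: bystander: loose steel die plate 110 x 50 x 20 mm lying on the bench beside the feeder. Origin: centre of its underside.
- collar: bystander: loose dark steel ring 64 mm in diameter, 35 mm high, standing on the bench beside the feeder. Origin: centre of its underside.
- tin: bystander: loose plain metal tin 56 mm in diameter, 85 mm high, standing on the bench beside the feeder. Origin: centre of its underside.
Things that resemble listed ones, but are neither listed nor needed, are in the scene too. Leave any orange or yellow look-alike of the die alone.

How it is judged:
On the way, in this order (a step that is already met when the one before it is completed fails the run):
1. with the fingers at the handle, the wheel goes through the first part of the turn (value of joint wheel between 0.8 and 2.5 rad and (horizontal distance between the grasp point and handle below 0.075 m or contact force between any of the fingers, the arm and handle above 0.2 N)), for 0.03 s.
2. with the fingers at the handle, the wheel goes through the middle of the turn (value of joint wheel between 2.6 and 4.2 rad and (horizontal distance between the grasp point and handle below 0.075 m or contact force between any of the fingers, the arm and handle above 0.2 N)), for 0.03 s.
3. with the fingers at the handle, the wheel goes through the last part of the turn (value of joint wheel between 4.3 and 6.1 rad and (horizontal distance between the grasp point and handle below 0.075 m or contact force between any of the fingers, the arm and handle above 0.2 N)), for 0.03 s.
At the end, for the whole second after the job is handed in: The wheel rests one clockwise turn from its start within 0.15 rad (about 11 mm at the handle), the carriage has travelled 24 mm within 1.5 mm, the die lies within 8 mm of the nest's middle, and plate, collar and tin are within 20 mm of where they stood, the tin upright (value of joint wheel between 6.133 and 6.433 rad and velocity of joint wheel between -0.05 and 0.05 rad/s and x of nest in the frame of feeder between 0.2225 and 0.2255 m and distance between die and nest below 0.008 m and distance of each of plate, collar, tin from where it was at the start of the episode below 0.02 m and angle between tin's own z axis and vertical below 0.2 rad); the robot touches nothing.
It fails at once if the wheel is turned the wrong way by more than 0.35 rad (value of joint wheel below -0.35 rad).
It fails at once if the wheel is turned more than 0.35 rad beyond one turn (value of joint wheel above 6.633 rad).
It fails at once if the handle is gripped or forced: more than 35 N between fingers and handle (contact force between the fingers and handle above 35 N).
It fails at once if the robot pushes on the carriage or the die (over 3 N), or the die leaves its place on the carriage (contact force between the fingers and die above 3 N or contact force between the fingers and carriage above 3 N or distance between die and nest above 0.015 m).
It fails at once if the plate, the collar or the tin is lifted or shoved by more than 30 mm (distance of any of plate, collar, tin from where it was at the start of the episode above 0.03 m).
It also fails if it takes over 51 s, if anything falls off the work surface, if the arm or the gripper's body presses on something with over 40 N, if the wrist force passes 120 N, or if a joint passes its speed limit or range.

ROBOT

A 7-joint arm with a two-finger parallel gripper is mounted at the origin on the work surface. World frame = base frame: x ahead of the robot, y to its left, z up, the work surface at z = 0. Lengths are in m, angles in rad, forces in N, time in s.
With the tool pointing down it reaches from about 0.425 to 0.925 m from the base axis. Payload 6.8 kg.
Tool frame: the origin (TCP) lies midway between the tips of the shut fingers; the grasp point (between the pads) lies 19 mm behind it; z points along the fingers, y is the line along which they close (so a half turn about z gives the same grasp; the last joint's range is limited). The gripper opens to 85 mm and grips with 20 to 120 N. Pads are 22 mm wide; open, the fingers measure 114 mm over their backs; the gripper's body (76 mm by 85 mm) begins 54 mm behind the grasp point. The pads swing forward as they close: fully open they stand 13 mm farther back than shut.
Start: joints at [-1.381, 0.477, 0.022, 1.555, -0.011, 1.109, -0.083], TCP at [0.198, 0.645, 0.231] pointing down, gripper open.
Joint ranges: [-2.96, 2.96], [-0.34, 2.1], [-1.41, 1.46], [0.24, 2.44], [-1.37, 4.51], [0.17, 1.92], [-2.96, 2.96]. Speed limits (rad/s): [2.39, 2.39, 3.14, 3.14, 3.14, 3.14, 3.14].

INTERFACE

Orientations are given as a unit quaternion [w, x, y, z].
In Python, from station import * gives the robot as it stands. The module is installed in compiled form; this text tells all that it offers.
- The arm moves only by the shell command python3 -m jog 'ROWS' [OPENING] [FORCE]. ROWS is JSON, a list of rows, each an object of numbers: "x", "y", "z": the shift along the tool's x, y, z in m; "ax", "ay", "az": the turn, a rotation vector about the tool's x, y, z in rad. In form: [{"x": .., "y": .., "z": .., "ax": .., "ay": .., "az": ..}, ...]. A call has 1 to 12 rows; each row is the pose to reach, as a shift and turn from the pose commanded when the call began, along the tool's axes at that moment; what a row does not reach only later rows make up. A row lasts 1/10 s, in which the tool goes at most 50 mm and 8.59 degrees, less where a joint would pass 70% of its speed; a pose out of reach is approached as far as the arm can. A call with a gripper value outside its range is refused whole. OPENING is the opening, from 0 (shut) to 1 (fully open), set as the call begins (- or left out, the last holds). The fingers move at their own pace and stop on an object; FORCE is the grip in N (left out, the last holds). Time passes only in rows, so rows that repeat a pose let the fingers close. It gives the time, the measured TCP pose, the force, the opening and the grip force at its end, in the units of the state.
- get_obs(): the state, without advancing time (a new reading comes with each control period).
- read_camera(name): name is "scene" or "top" or "wrist"; returns the picture (384x512x3 uint8, red, green, blue); there is no depth.
- camera_params(name): a dict with "K" (3x3 intrinsics, pixels), "origin" and "attitude" of the camera in the world. Camera axes: x right, y up, looking along -z (the intrinsics and any distortion apply to the point x, -y, -z); pixel columns grow to the right and rows downward; lengths in m; the calibration is good to about 2 mm. A picture is of the moment at which its call begins: read the wrist's pose just before it. camera_params takes no time and is no camera call; for the wrist camera it gives the pose at the moment of the call.
- hand_in(): hands the job in; it is judged then, once.
The state is a dict: "t": time; "q": joint angles; "joint_vel": joint speeds; "joint_torque": joint torques, N m; "eef_pos": TCP position; "tool_rot": TCP orientation; "contact_force": force on the tool from outside, world axes, zero at the start; "torque": the same for the moment, N m; "gripper_width": opening from 0.0 (shut) to 1.0 (fully open); "grasp_force": force on a finger pad.
Only numpy, scipy, OpenCV 4.12 (cv2) and the standard library are available. Lean on these libraries where they do the work, as an engineer would, in place of code of your own. Each camera call takes 0.05 s, during which the arm holds its last target. There are 200 camera calls.

## Working session

There is one attempt and no reset: what is moved stays moved. The work goes in short steps, Python scripts to look and compute and a shell command to move; the robot and the scene stay as the last step left them, time stands still between calls to the robot, and variables do not carry over. Pictures are saved under pics/ and viewed, at most 10 in all, crops included, and the job is handed in when it is done.

```bash
mkdir -p pics
python3 - <<'E'
from station import *
import cv2,numpy as np
o=get_obs();print({k:np.round(v,3) for k,v in o.items()})
for n in("scene","top"):
    im=read_camera(n);cv2.imwrite(f"pics/{n}0.png",im[:,:,::-1]);p=camera_params(n);print(n,{k:np.round(v,4).tolist() if not isinstance(v,str) else v for k,v in p.items()})
a=cv2.imread("pics/top0.png");cv2.imwrite("pics/top0b.png",cv2.resize(a,(800,600),interpolation=cv2.INTER_CUBIC))
E
```

```text
{'t': np.float64(0.0), 'q': array([-1.381,  0.478,  0.022,  1.556, -0.012,  1.109, -0.083]), 'joint_vel': array([ 0.   , -0.001, -0.002, -0.001, -0.001, -0.001,  0.   ]), 'joint_torque': array([ 1.0000e-03, -5.9644e+01,  1.6080e+00, -2.8119e+01,  1.3000e-02,
        9.0000e-03, -0.0000e+00]), 'eef_pos': array([0.198, 0.645, 0.23 ]), 'tool_rot': array([-0.   ,  0.148,  0.989, -0.001]), 'contact_force': array([ 0.299, -1.247,  0.409]), 'torque': array([ 0.019, -0.063,  0.01 ]), 'grasp_force': np.float64(0.0), 'gripper_width': np.float64(0.999)}
scene {'K': [[406.1584, 0.0, 243.969], [0.0, 406.1584, 192.88], [0.0, 0.0, 1.0]], 'origin': [1.072, -0.0795, 0.9145], 'attitude': [0.8002, 0.2335, 0.1577, 0.5294]}
top {'K': [[437.5211, 0.0, 250.8128], [0.0, 437.5211, 195.8142], [0.0, 0.0, 1.0]], 'origin': [0.4118, 0.1357, 0.9862], 'attitude': [0.7064, 0.0489, -0.0502, -0.7044]}
```

View pics/top0b.png

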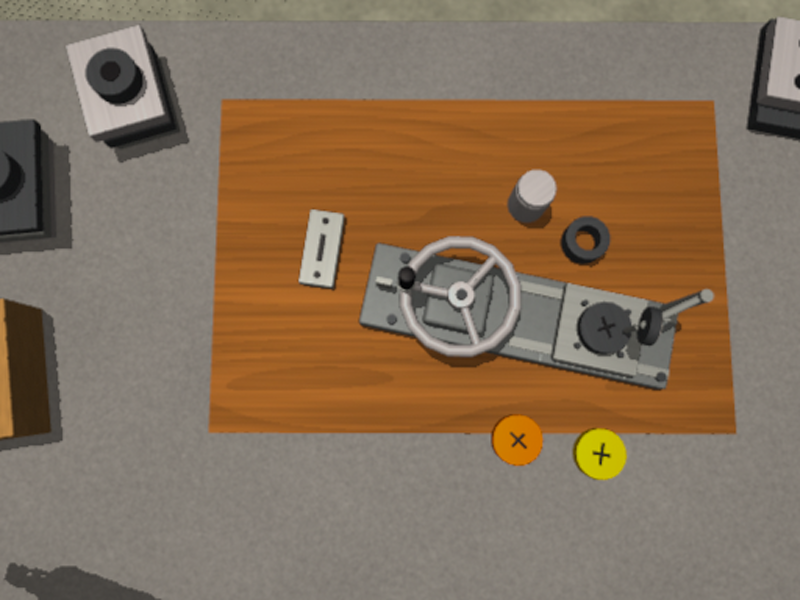

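View pics/scene0.png

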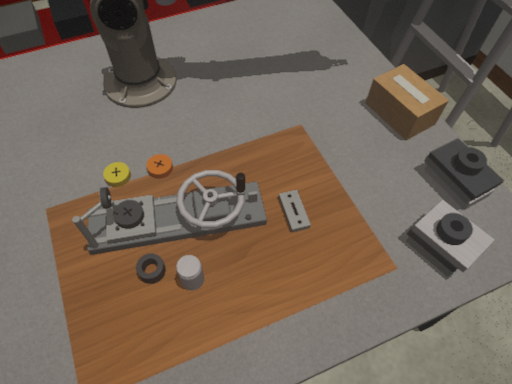

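The top view shows the hub at about (461,295) and the handle top at (407,275) in the enlarged picture, with the index blade left of the handle. The gauge is to the right, and the tin and collar are above. Clockwise takes the handle up, away from the robot, at first.

```bash
cat > h.py <<'E'
from station import *
import cv2,numpy as np
from scipy.spatial.transform import Rotation as R
def rot(q): return R.from_quat([q[1],q[2],q[3],q[0]]).as_matrix()
def ray(n,u,v,z):
    p=camera_params(n);d=np.linalg.inv(np.array(p["K"]))@[u,v,1];d=rot(p["attitude"])@(d*[1,-1,-1]);o=np.array(p["origin"])
    return o+d*(z-o[2])/d[2]
def proj(n,X):
    p=camera_params(n);c=rot(p["attitude"]).T@(np.array(X)-p["origin"]);c=c*[1,-1,-1];w=np.array(p["K"])@c;return w[:2]/w[2]
E
python3 - <<'E'
from h import *
s=1.5625
for n,u,v,z in [("hub",461,294.5,.09),("handle",407,275,.151),("index",386,283,.068),("tin",536,189,.085),("die",604,328,.076)]:
    print(n,ray("top",(u+.5)/s-.5,(v+.5)/s-.5,z).round(4))
print("scene hub",ray("scene",210,195,.09).round(4),"handle",ray("scene",240.5,177,.151).round(4))
o=get_obs();print(rot(o["tool_rot"]).round(3))
im=cv2.imread("pics/top0.png")[130:260,210:350];cv2.imwrite("pics/c1.png",cv2.resize(im,None,fx=5,fy=5,interpolation=cv2.INTER_CUBIC)[:600])
E
```

```text
hub [0.5542 0.0429 0.09  ]
handle [0.5688 0.116  0.151 ]
index [0.5733 0.1426 0.068 ]
tin [ 0.7011 -0.0617  0.085 ]
die [ 0.5116 -0.1496  0.076 ]
scene hub [0.5557 0.0456 0.09  ] handle [0.5755 0.1177 0.151 ]
[[-0.956  0.293 -0.   ]
 [ 0.293  0.956 -0.002]
 [-0.    -0.002 -1.   ]]
```

View pics/c1.png

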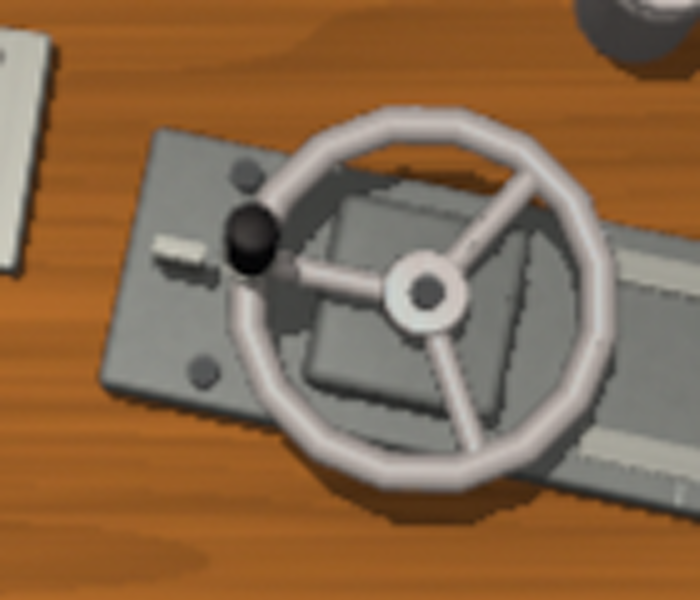

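```bash
python3 -m jog '[{"x":-0.02,"y":-0.018,"az":-0.03},{"x":-0.05,"y":-0.045,"az":-0.06},{"x":-0.09,"y":-0.081,"az":-0.1},{"x":-0.13,"y":-0.117,"az":-0.14},{"x":-0.17,"y":-0.152,"az":-0.18},{"x":-0.21,"y":-0.188,"az":-0.22},{"x":-0.25,"y":-0.224,"az":-0.26},{"x":-0.29,"y":-0.26,"az":-0.297},{"x":-0.33,"y":-0.296,"az":-0.297},{"x":-0.37,"y":-0.332,"az":-0.297},{"x":-0.41,"y":-0.368,"az":-0.297},{"x":-0.44,"y":-0.395,"az":-0.297}]' 0
python3 - <<'E'
from h import *
o=get_obs();print(o["t"],o["eef_pos"],rot(o["tool_rot"]).round(3))
E
```

```text
0.1 [0.19793647 0.64475666 0.23040978] [[-0.956  0.293 -0.   ]
 [ 0.293  0.956 -0.002]
 [-0.    -0.002 -1.   ]]validation failed for argument at $[0]...
```

```bash
python3 -m jog '[{"x":-0.02,"y":-0.018,"z":0,"ax":0,"ay":0,"az":-0.03},{"x":-0.05,"y":-0.045,"z":0,"ax":0,"ay":0,"az":-0.06},{"x":-0.09,"y":-0.081,"z":0,"ax":0,"ay":0,"az":-0.1},{"x":-0.13,"y":-0.117,"z":0,"ax":0,"ay":0,"az":-0.14},{"x":-0.17,"y":-0.152,"z":0,"ax":0,"ay":0,"az":-0.18},{"x":-0.21,"y":-0.188,"z":0,"ax":0,"ay":0,"az":-0.22},{"x":-0.25,"y":-0.224,"z":0,"ax":0,"ay":0,"az":-0.26},{"x":-0.29,"y":-0.26,"z":0,"ax":0,"ay":0,"az":-0.297},{"x":-0.33,"y":-0.296,"z":0,"ax":0,"ay":0,"az":-0.297},{"x":-0.37,"y":-0.332,"z":0,"ax":0,"ay":0,"az":-0.297},{"x":-0.41,"y":-0.368,"z":0,"ax":0,"ay":0,"az":-0.297},{"x":-0.44,"y":-0.395,"z":0,"ax":0,"ay":0,"az":-0.297}]' 0
python3 - <<'E'
from h import *
o=get_obs();print(o["t"],o["eef_pos"],rot(o["tool_rot"]).round(3))
E
```

```text
t: 1.3
eef_pos: [0.4909, 0.1573, 0.2312]
tool_rot: [-0.0, 0.0, 1.0, 0.0]
contact_force: [0.8, 1.3, -1.5]
gripper_width: 0.001
grasp_force: 0.0
1.3 [0.49088888 0.15725782 0.23124901] [[-1.     0.001 -0.   ]
 [ 0.001  1.     0.   ]
 [ 0.     0.    -1.   ]]
```

```bash
python3 -m jog '[{"x":-0.017,"y":-0.028,"z":0,"ax":0,"ay":0,"az":0},{"x":-0.017,"y":-0.028,"z":0.02,"ax":0,"ay":0,"az":0},{"x":-0.017,"y":-0.028,"z":0.05,"ax":0,"ay":0,"az":0},{"x":-0.017,"y":-0.028,"z":0.08,"ax":0,"ay":0,"az":0},{"x":-0.017,"y":-0.028,"z":0.105,"ax":0,"ay":0,"az":0},{"x":-0.017,"y":-0.028,"z":0.119,"ax":0,"ay":0,"az":0},{"x":-0.017,"y":-0.028,"z":0.119,"ax":0,"ay":0,"az":0},{"x":-0.017,"y":-0.028,"z":0.119,"ax":0,"ay":0,"az":0}]'
python3 - <<'E'
from h import *
for n in("top","scene"):
    im=read_camera(n)[:,:,::-1]; cv2.imwrite(f"pics/{n}1.png",im)
a=cv2.imread("pics/top1.png")[120:270,190:340];b=cv2.imread("pics/scene1.png")[120:270,140:290]
cv2.imwrite("pics/c2.png",cv2.resize(np.hstack([a,b]),(800,400),interpolation=cv2.INTER_CUBIC))
# waypoints: finger centre rel. hub, by own angle, in tool steps relative to phi=118
hub=np.array([.555,.044])
for f in range(118,-272,-10):
    p=hub+.075*np.array([np.cos(np.radians(f)),np.sin(np.radians(f))]);print(f,p.round(4),end="; ")
E
```

```text
t: 2.1
eef_pos: [0.5074, 0.1311, 0.1124]
tool_rot: [-0.0, 0.0, 1.0, -0.0]
contact_force: [0.4, 0.7, 0.7]
gripper_width: -0.002
grasp_force: 0.0
118 [0.5198 0.1102]; 108 [0.5318 0.1153]; 98 [0.5446 0.1183]; 88 [0.5576 0.119 ]; 78 [0.5706 0.1174]; 68 [0.5831 0.1135]; 58 [0.5947 0.1076]; 48 [0.6052 0.0997]; 38 [0.6141 0.0902]; 28 [0.6212 0.0792]; 18 [0.6263 0.0672]; 8 [0.6293 0.0544]; -2 [0.63   0.0414]; -12 [0.6284 0.0284]; -22 [0.6245 0.0159]; -32 [0.6186 0.0043]; -42 [ 0.6107 -0.0062]; -52 [ 0.6012 -0.0151]; -62 [ 0.5902 -0.0222]; -72 [ 0.5782 -0.0273]; -82 [ 0.5654 -0.0303]; -92 [ 0.5524 -0.031 ]; -102 [ 0.5394 -0.0294]; -112 [ 0.5269 -0.0255]; -122 [ 0.5153 -0.0196]; -132 [ 0.5048 -0.0117]; -142 [ 0.4959 -0.0022]; -152 [0.4888 0.0088]; -162 [0.4837 0.0208]; -172 [0.4807 0.0336]; -182 [0.48   0.0466]; -192 [0.4816 0.0596]; -202 [0.4855 0.0721]; -212 [0.4914 0.0837]; -222 [0.4993 0.0942]; -232 [0.5088 0.1031]; -242 [0.5198 0.1102]; -252 [0.5318 0.1153]; -262 [0.5446 0.1183];
```

View pics/c2.png

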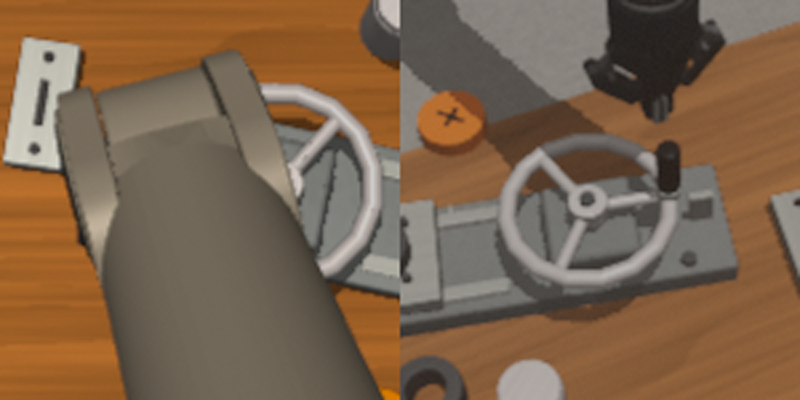

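The scene view shows the closed fingertips at crop (655,115), clear of the handle at (668,165) on its near-robot side. Now the push starts, slowly at first contact.

```bash
python3 -m jog '[{"x":-0.013,"y":-0.013,"z":0,"ax":0,"ay":0,"az":0},{"x":-0.023,"y":-0.014,"z":0,"ax":0,"ay":0,"az":0},{"x":-0.031,"y":-0.014,"z":0,"ax":0,"ay":0,"az":0},{"x":-0.035,"y":-0.014,"z":0,"ax":0,"ay":0,"az":0},{"x":-0.039,"y":-0.013,"z":0,"ax":0,"ay":0,"az":0},{"x":-0.043,"y":-0.013,"z":0,"ax":0,"ay":0,"az":0},{"x":-0.047,"y":-0.012,"z":0,"ax":0,"ay":0,"az":0},{"x":-0.052,"y":-0.012,"z":0,"ax":0,"ay":0,"az":0},{"x":-0.058,"y":-0.013,"z":0,"ax":0,"ay":0,"az":0},{"x":-0.064,"y":-0.014,"z":0,"ax":0,"ay":0,"az":0},{"x":-0.070,"y":-0.016,"z":0,"ax":0,"ay":0,"az":0},{"x":-0.076,"y":-0.018,"z":0,"ax":0,"ay":0,"az":0}]'
python3 - <<'E'
from h import *
im=read_camera("scene")[:,:,::-1]; cv2.imwrite("pics/s2.png",im)
cv2.imwrite("pics/c3.png",cv2.resize(im[120:270,140:290],(600,600),interpolation=cv2.INTER_CUBIC));print(get_obs()["eef_pos"])
E
```

```text
t: 3.4
eef_pos: [0.5839, 0.1133, 0.1123]
tool_rot: [0.0, 0.0, 1.0, 0.0]
contact_force: [-3.5, 0.8, 2.3]
gripper_width: 0.004
grasp_force: 1.5
[0.58508097 0.1127986  0.11234152]
```

View pics/c3.png

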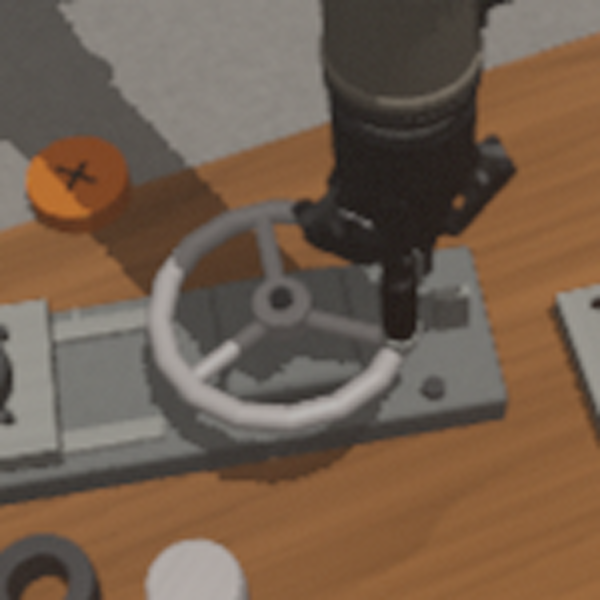

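The finger is pushing the handle at 3.5 N and the wheel has begun to turn. Continuing.

```bash
python3 -m jog '[{"x":-0.011,"y":-0.005,"z":0,"ax":0,"ay":0,"az":0},{"x":-0.021,"y":-0.013,"z":0,"ax":0,"ay":0,"az":0},{"x":-0.030,"y":-0.023,"z":0,"ax":0,"ay":0,"az":0},{"x":-0.037,"y":-0.034,"z":0,"ax":0,"ay":0,"az":0},{"x":-0.042,"y":-0.046,"z":0,"ax":0,"ay":0,"az":0},{"x":-0.045,"y":-0.059,"z":0,"ax":0,"ay":0,"az":0},{"x":-0.046,"y":-0.072,"z":0,"ax":0,"ay":0,"az":0},{"x":-0.044,"y":-0.085,"z":0,"ax":0,"ay":0,"az":0},{"x":-0.0405,"y":-0.097,"z":0,"ax":0,"ay":0,"az":0},{"x":-0.035,"y":-0.109,"z":0,"ax":0,"ay":0,"az":0},{"x":-0.027,"y":-0.119,"z":0,"ax":0,"ay":0,"az":0},{"x":-0.017,"y":-0.128,"z":0,"ax":0,"ay":0,"az":0}]'
python3 - <<'E'
from h import *
im=read_camera("scene")[:,:,::-1]; cv2.imwrite("pics/s3.png",im)
cv2.imwrite("pics/c4.png",cv2.resize(im[120:270,140:290],(600,600),interpolation=cv2.INTER_CUBIC));print(get_obs()["eef_pos"])
E
```

```text
t: 4.65
eef_pos: [0.6001, -0.016, 0.1124]
tool_rot: [0.001, 0.001, 1.0, -0.0]
contact_force: [2.1, 3.0, 2.8]
gripper_width: 0.003
grasp_force: 2.3
[ 0.59768846 -0.01818467  0.11214989]
```

View pics/c4.png

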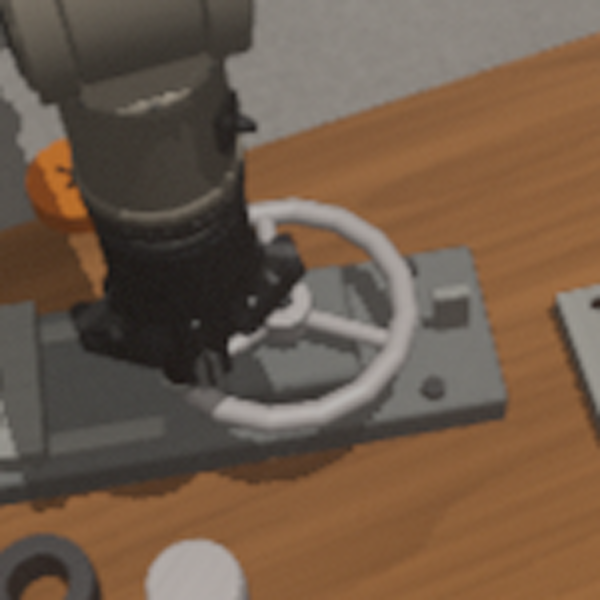

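The wheel is about 150° round, the carriage is moving, and force stays low. Continuing.

```bash
python3 -m jog '[{"x":0.010,"y":-0.006,"z":0,"ax":0,"ay":0,"az":0},{"x":0.022,"y":-0.011,"z":0,"ax":0,"ay":0,"az":0},{"x":0.035,"y":-0.014,"z":0,"ax":0,"ay":0,"az":0},{"x":0.048,"y":-0.015,"z":0,"ax":0,"ay":0,"az":0},{"x":0.061,"y":-0.013,"z":0,"ax":0,"ay":0,"az":0},{"x":0.073,"y":-0.0095,"z":0,"ax":0,"ay":0,"az":0},{"x":0.085,"y":-0.0035,"z":0,"ax":0,"ay":0,"az":0},{"x":0.095,"y":0.004,"z":0,"ax":0,"ay":0,"az":0},{"x":0.104,"y":0.014,"z":0,"ax":0,"ay":0,"az":0},{"x":0.110,"y":0.023,"z":0,"ax":0,"ay":0,"az":0},{"x":0.114,"y":0.031,"z":0,"ax":0,"ay":0,"az":0},{"x":0.117,"y":0.039,"z":0,"ax":0,"ay":0,"az":0}]'
python3 - <<'E'
from h import *
im=read_camera("scene")[:,:,::-1]; cv2.imwrite("pics/s4.png",im)
cv2.imwrite("pics/c5.png",cv2.resize(im[120:270,140:290],(600,600),interpolation=cv2.INTER_CUBIC));print(get_obs()["eef_pos"])
E
```

```text
t: 5.9
eef_pos: [0.4827, 0.0243, 0.1124]
tool_rot: [-0.0, 0.001, 1.0, -0.0]
contact_force: [1.0, -3.7, 5.1]
gripper_width: 0.003
grasp_force: 3.1
[0.48234163 0.02589455 0.11234247]
```

View pics/c5.png

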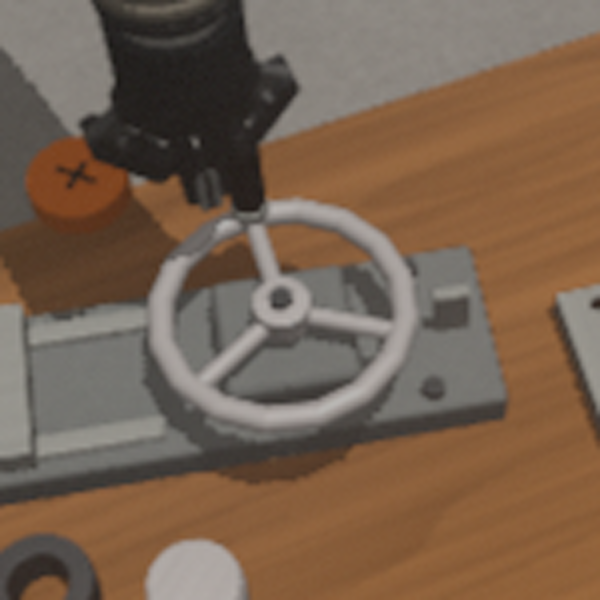

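The handle foot is at crop (252,212), ahead of the finger and about 270° round. I'll push to roughly 20° short and then measure.

```bash
python3 -m jog '[{"x":0.002,"y":0.009,"z":0,"ax":0,"ay":0,"az":0},{"x":0.0025,"y":0.022,"z":0,"ax":0,"ay":0,"az":0},{"x":0.001,"y":0.035,"z":0,"ax":0,"ay":0,"az":0},{"x":-0.003,"y":0.047,"z":0,"ax":0,"ay":0,"az":0},{"x":-0.009,"y":0.059,"z":0,"ax":0,"ay":0,"az":0},{"x":-0.017,"y":0.069,"z":0,"ax":0,"ay":0,"az":0},{"x":-0.026,"y":0.078,"z":0,"ax":0,"ay":0,"az":0},{"x":-0.032,"y":0.082,"z":0,"ax":0,"ay":0,"az":0},{"x":-0.036,"y":0.0845,"z":0,"ax":0,"ay":0,"az":0},{"x":-0.038,"y":0.0855,"z":0,"ax":0,"ay":0,"az":0},{"x":-0.038,"y":0.0855,"z":0,"ax":0,"ay":0,"az":0}]'
python3 - <<'E'
from h import *
im=read_camera("scene")[:,:,::-1]; cv2.imwrite("pics/s5.png",im)
a=cv2.imread("pics/scene0.png")
f=lambda i:cv2.resize(i[155:230,170:270],(800,600),interpolation=cv2.INTER_CUBIC)
cv2.imwrite("pics/c6.png",f(im));cv2.imwrite("pics/c6a.png",f(a));o=get_obs();print(o["t"],o["eef_pos"],o["contact_force"])
E
```

```text
t: 7.05
eef_pos: [0.52, 0.1105, 0.1119]
tool_rot: [-0.001, -0.0, 1.0, -0.0]
contact_force: [0.3, 0.4, 5.9]
gripper_width: 0.002
grasp_force: 0.4
7.1 [0.5200039  0.11043862 0.11190536] [-1.61040851  0.55003424  4.88830652]
```

View pics/c6.png

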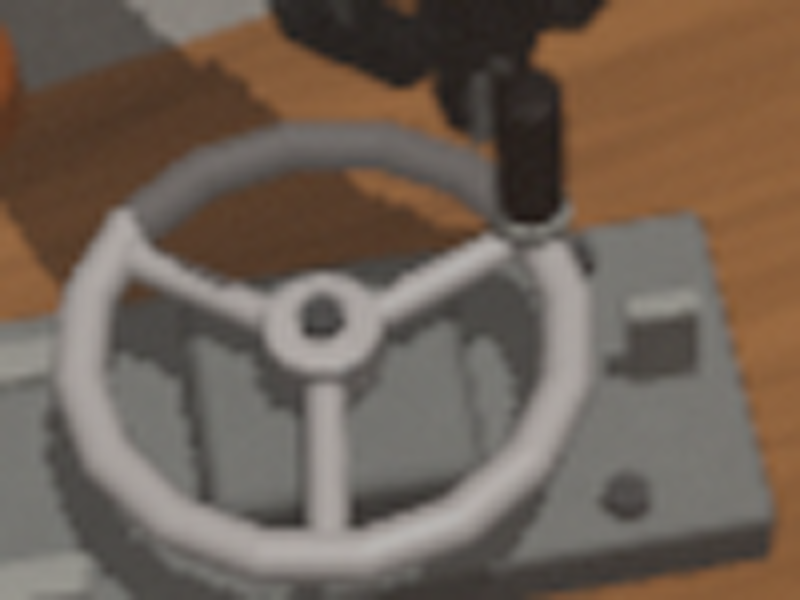

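View pics/c6a.png

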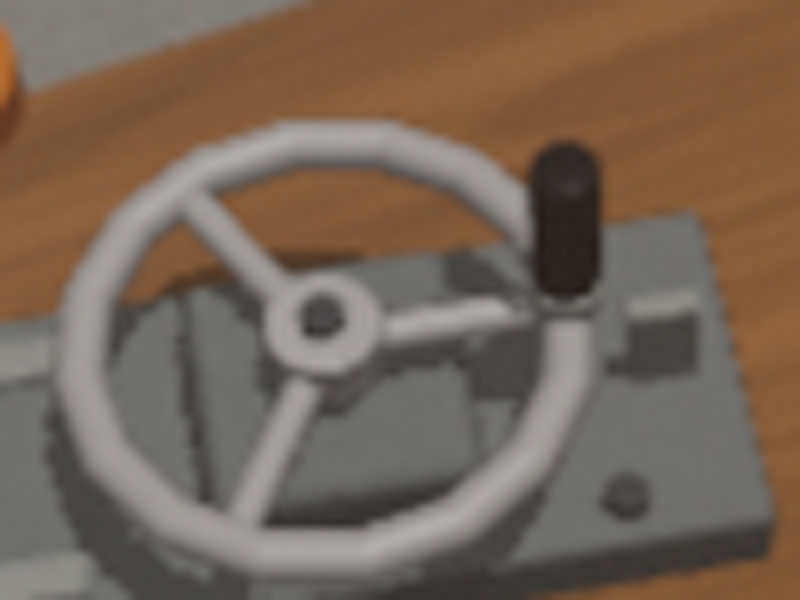

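The handle top is now at crop (533,98) with its foot at (530,212). At the start these were (567,167) and (567,290), so some angle remains.

Run:
```python
from h import *
g=lambda u,v,z:ray("scene",170+(u+.5)/8-.5,155+(v+.5)/8-.5,z)
h=g(322,315,.090)
for n,u,v,z in [("top0",567,167,.151),("top1",533,98,.151),("foot0",567,290,.092),("foot1",530,212,.092)]:
    p=g(u,v,z);d=p-h;print(n,p.round(4),np.hypot(*d[:2]).round(4),np.degrees(np.arctan2(d[1],d[0])).round(1))
print(h)
```

```text
top0 [0.5714 0.1192 0.151 ] 0.0754 75.6
top1 [0.5448 0.1196 0.151 ] 0.0738 96.1
foot0 [0.5746 0.1171 0.092 ] 0.0742 72.8
foot1 [0.5438 0.1176 0.092 ] 0.072 97.1
[0.55266107 0.04620167 0.09      ]
```

```bash
python3 -m jog '[{"x":-0.004,"y":0.002,"z":0,"ax":0,"ay":0,"az":0},{"x":-0.008,"y":0.004,"z":0,"ax":0,"ay":0,"az":0},{"x":-0.012,"y":0.005,"z":0,"ax":0,"ay":0,"az":0},{"x":-0.016,"y":0.006,"z":0,"ax":0,"ay":0,"az":0},{"x":-0.019,"y":0.007,"z":0,"ax":0,"ay":0,"az":0},{"x":-0.022,"y":0.007,"z":0,"ax":0,"ay":0,"az":0},{"x":-0.024,"y":0.007,"z":0,"ax":0,"ay":0,"az":0},{"x":-0.024,"y":0.007,"z":0,"ax":0,"ay":0,"az":0}]'
python3 - <<'E'
from h import *
im=read_camera("scene")[:,:,::-1]; cv2.imwrite("pics/s6.png",im)
a=cv2.imread("pics/scene0.png")
f=lambda i:cv2.resize(i[165:215,215:265],(400,400),interpolation=cv2.INTER_CUBIC)
cv2.imwrite("pics/c7.png",np.hstack([f(a),f(im)]));o=get_obs();print(o["t"],o["eef_pos"],o["contact_force"])
E
```

```text
t: 7.9
eef_pos: [0.5453, 0.1168, 0.1119]
tool_rot: [-0.0, 0.0, 1.0, -0.0]
contact_force: [-1.9, -0.4, -0.8]
gripper_width: 0.001
grasp_force: 0.9
7.95 [0.54526267 0.11676632 0.11193231] [-1.49223104  0.31499135 -1.30198852]
```

View pics/c7.png

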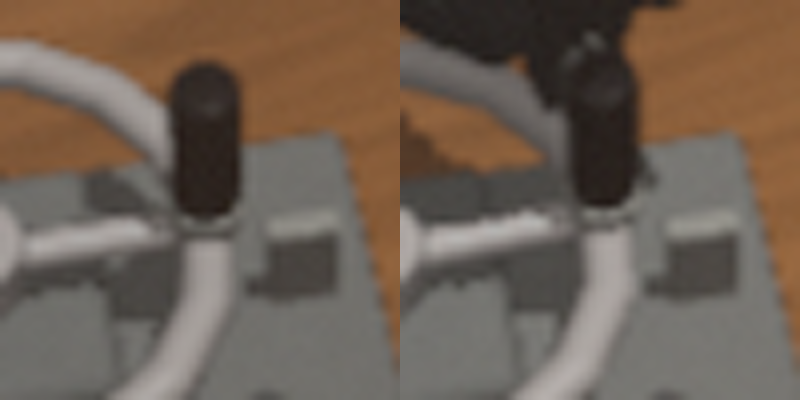

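The start is on the left and the present on the right. The handle foot is at row 207 against 215 at the start, so about 3 mm remains. I'll nudge it, back off, and check numerically.

```bash
python3 -m jog '[{"x":-0.001,"y":0,"z":0,"ax":0,"ay":0,"az":0},{"x":-0.002,"y":0,"z":0,"ax":0,"ay":0,"az":0},{"x":-0.003,"y":0,"z":0,"ax":0,"ay":0,"az":0},{"x":-0.003,"y":0,"z":0,"ax":0,"ay":0,"az":0},{"x":0.005,"y":0,"z":0,"ax":0,"ay":0,"az":0},{"x":0.025,"y":0,"z":0,"ax":0,"ay":0,"az":0},{"x":0.03,"y":0,"z":0,"ax":0,"ay":0,"az":0},{"x":0.03,"y":0,"z":-0.03,"ax":0,"ay":0,"az":0},{"x":0.03,"y":0,"z":-0.07,"ax":0,"ay":0,"az":0},{"x":0.03,"y":0,"z":-0.11,"ax":0,"ay":0,"az":0},{"x":0.03,"y":0,"z":-0.12,"ax":0,"ay":0,"az":0},{"x":0.03,"y":0,"z":-0.12,"ax":0,"ay":0,"az":0}]'
python3 - <<'E'
from h import *
im=cv2.cvtColor(read_camera("scene"),cv2.COLOR_RGB2GRAY)
L=lambda n:cv2.cvtColor(cv2.imread(n),cv2.COLOR_BGR2GRAY)
a=L("pics/scene0.png");b=L("pics/s6.png");up=lambda i:cv2.resize(i,None,fx=8,fy=8,interpolation=cv2.INTER_CUBIC)
x0,y0,x1,y1=232,180,249,198
t=up(a[y0:y1,x0:x1])
for n,i in(("start",a),("before",b),("now",im)):
    r=cv2.matchTemplate(up(i[y0-6:y1+6,x0-6:x1+6]),t,cv2.TM_CCOEFF_NORMED);_,m,_,l=cv2.minMaxLoc(r);print(n,m,(np.array(l)-48)/8)
def loc(u): # tin,plate,collar,carriage/die patch shift
    x0,y0,x1,y1=u;t=up(a[y0:y1,x0:x1]);r=cv2.matchTemplate(up(im[y0-20:y1+20,x0-20:x1+20]),t,cv2.TM_CCOEFF_NORMED);_,m,_,l=cv2.minMaxLoc(r);return round(m,3),(np.array(l)-160)/8
for n,u in dict(tin=(170,250,210,292),plate=(275,188,315,234),collar=(132,250,170,285),die=(110,200,148,230)).items(): print(n,loc(u))
print("expected die shift px",proj("scene",[.5116,-.1496,.076])-proj("scene",[.5116+.024*.21,-.1496+.024*.978,.076]))
E
```

```text
t: 9.15
eef_pos: [0.5172, 0.117, 0.2346]
tool_rot: [0.003, 0.001, 1.0, 0.001]
contact_force: [-0.9, 0.3, -1.2]
gripper_width: -0.003
grasp_force: 0.0
start 0.999802827835083 [0. 0.]
before 0.9100818634033203 [-0.375 -1.25 ]
now 0.9942256808280945 [ 0.   -0.25]
tin (0.999, array([0., 0.]))
plate (0.999, array([0., 0.]))
collar (0.998, array([0., 0.]))
die (0.809, array([-9.75 ,  1.625]))
expected die shift px [-10.12073919   1.65336411]
```

```bash
python3 -c "
from station import *
print(hand_in())"
```

```text
the job is handed in; nothing more can be done
None
```

I pushed the hand wheel one full clockwise turn, let go, and handed the job in. By the camera, the handle is back within about 1° of its start, the die has moved about 23–24 mm toward the gauge, and the plate, collar and tin have not moved. The hand-in returned no verdict.

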